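# Probe two board points, then hold the tester dial at its third notch

## Robot

A 6-joint arm with a two-finger parallel gripper is mounted at the origin on the work surface. World frame = base frame: x ahead of the robot, y to its left, z up, the work surface at z = 0. Lengths are in m, angles in rad, forces in N, time in s.
With the tool pointing down it reaches from about 0.375 to 0.75 m from the base axis. Payload 9 kg.
Tool frame: the origin (TCP) lies where the fingers leave the gripper's body, on its centre line; the fingertips stand 73 mm ahead of it and the grasp point (between the pads) lies env.pinch_z ahead of it (env.pinch_z is the distance from the TCP to the grasp point, in m); z points along the fingers, y is the line along which they close (so a half turn about z gives the same grasp; the last joint's range is limited). The gripper opens to 85 mm and grips with 20 to 120 N. Pads are 22 mm wide; open, the fingers measure 114 mm over their backs; the gripper's body (76 mm by 85 mm) begins 54 mm behind the grasp point. The pads swing forward as they close: fully open they stand 13 mm farther back than shut.
Start: joints at [0.944, 0.104, 0.097, 1.564, 0, 1.353], TCP at [0.239, 0.551, 0.304] pointing down, gripper open.
Joint ranges: [-2.99, 2.99], [-0.84, 1.86], [-1.1, 1.16], [-1.84, 2.11], [-1.51, 1.56], [-3.14, 3.14]. Speed limits (rad/s): [2.22, 2.22, 2.57, 3.14, 3.14, 3.14].

## Interface

Orientations are given as a rotation vector (axis times angle).
In Python, from rig import env, read_camera, calibration gives the robot as it stands.
- The arm moves only by the tool jog_arm, never from a script. Its argument "steps" is a list of rows, each a list of 3 entries, a list of its own where there are three numbers: the turn, a rotation vector about the tool's x, y, z in rad, then the shift along the tool's x, y, z in cm, then the opening, from -1 (shut) to 1 (fully open). A call has exactly 5 rows; each row shifts and turns the commanded pose from where the row before left it, along the tool's axes as they then stand; what a row does not reach is not made up. A row lasts 1/12 s, in which the tool goes at most 41.7 mm and 7.16 degrees, less where a joint would pass 70% of its speed; a pose out of reach is approached as far as the arm can. A call with a gripper value outside its range is refused whole. The fingers move at their own pace and stop on an object; "squeeze" is the grip in N (left out, the last holds). Time passes only in rows, so rows that do not move let the fingers close, or fill a call up. It gives the time, the measured TCP pose, the force, the opening and the grip force at its end, in the units of the state.
- env.read_state(): the state, without advancing time (a new reading comes with each control period).
- read_camera(name): name is "scene" or "top" or "wrist"; returns the picture (420x560x3 uint8, red, green, blue); there is no depth.
- calibration(name): a dict with "fx", "fy", "cx", "cy" (pixels), "world_from_camera" (4x4, takes a point from camera to world coordinates). Camera axes: x right, y down, z forward; pixel columns grow to the right and rows downward; lengths in m; the calibration is good to about 2 mm. A picture is of the moment at which its call begins: read the wrist's pose just before it. calibration takes no time and is no camera call; for the wrist camera it gives the pose at the moment of the call.
- env.finish_job(): hands the job in; it is judged then, once.
The state is a dict: "time": time; "joints": joint angles; "qd": joint speeds; "joint_torque": joint torques, N m; "ee_pos": TCP position; "tcp_rot": TCP orientation; "contact_force": force on the tool from outside, world axes, zero at the start; "ft_torque": the same for the moment, N m; "grip_width": finger opening in m; "finger_force": force on a finger pad.
Only numpy, scipy, OpenCV 4.12 (cv2) and the standard library are available. Lean on these libraries where they do the work, as an engineer would, in place of code of your own. Each camera call takes 0.05 s, during which the arm holds its last target. There are 200 camera calls.

## Task

Take the orange square-handled probe out of its stand and touch its steel tip gently on the gold contact in the red ring on the console board, then on the one in the blue ring. Then, with the tip of that same probe, press the yellow paddle of the tester's spring-return dial down past its first two notches into the third (the red mark) without leaning on it hard, and finish while still holding it there, the probe in the gripper. Work the tester only with the probe and leave the other things on the shelf alone.

Things in the scene. Friction and masses are not known exactly. Their poses are not given: they have to be found in the camera images.
- probe: Probe upright in its stand, about 60 g. Origin = end of the steel tip; z points from tip up the handle. Shaft 10 mm thick (last 15 mm: 8 mm, round end) up to 56 mm, then an orange handle 20 x 20 mm (flats face its x and y axes) from 56 to 126 mm above the tip. In the stand the tip is 6 mm above the shelf, the handle at heights 62 to 132 mm; lift straight up 65 mm to clear the stand.
- stand: Fixed grey metal block 64 x 64 mm, 62 mm high, on a thin 90 mm plate; a through hole of 14 mm in the middle of its top takes the probe's shaft and the handle's shoulder rests on the top. Origin under its centre, on the shelf.
- board: Fixed green console circuit board, 150 x 200 mm, on a grey carrier 160 x 210 mm; the board's top face is 30 mm above the shelf, parts on it rise at most 5 mm more. Origin on the shelf under its centre.
- red_point: First test point, fixed to the board: flat red ring 36 mm across with a sprung gold contact 16 mm across in the middle, standing 8 mm above the board (top 38 mm above the shelf). The contact yields up to 4 mm, against about 1.2 N per mm. Origin on the board's face under the contact's centre.
- red_point_top (a point): Centre of the top of the gold contact in the red ring, not pressed.
- blue_point: Second test point, like the first but with a blue ring; red and blue may be on either side of the board. Origin on the board's face under the contact's centre.
- blue_point_top (a point): Centre of the top of the gold contact in the blue ring, not pressed.
- tester: Fixed beige housing 125 x 55 mm, 115 mm high, on a dark base 200 x 110 x 10 mm. On its +y flank a black dial, 68 mm across, turns on a level axle along the tester's y, 80 mm up; a yellow paddle sticks out towards -x. An upright plate 130 mm high beside it (y -9 to -3 mm) marks the paddle's angle: black rest, white first and second notch, red third. Origin on the shelf under the axle.
- dial (a joint): Dial angle, rad: 0 at rest (paddle slopes up 0.45 rad), grows as the paddle is pressed down. Notches at 0.3, 0.6, 0.9; the third is the last: hard stop at 1.05. A spring always returns it to 0 when let go. Pushing at the paddle's face takes about 2.5 N at the start and 7 to 8 N at the third notch, rising about 1 N at the way out of each notch.
- paddle_face (a point): Centre of the upper face of the yellow paddle, a plate 40 mm (radially) x 36 mm (along the axle) x 8 mm, 48 to 88 mm out from the axle; this point is 66 mm out and 22 mm along the tester's +y, and moves with the dial: about 112 mm above the shelf at rest, about 55 mm at the third notch.
- pawl: Chrome weight 28 x 28 mm with a stem, 58 mm tall, riding upright in a guide over the dial, its top about 173 mm above the shelf; it drops between the dial's ribs and makes the notches. Part of the tester, not to be touched by the gripper; it bobs about 2 mm as the dial turns. Origin under its stem.
- console_lid: Loose beige console lid 130 x 180 x 16 mm lying on the shelf, to be left alone. Origin under its centre.
- spring_housing: Loose chrome eject-spring housing, foot 50 x 34 mm, 44 mm high, to be left alone. Origin under its centre.
- fuse_holder: Loose matte black fuse holder 60 x 22 x 22 mm, to be left alone. Origin under its centre.
- tweezers: Loose orange tweezers with steel tips, about 140 x 22 x 6 mm, lying flat, to be left alone. Origin near the middle.
- cartridge: Loose grey game cartridge 70 x 100 x 17 mm lying flat, to be left alone. Origin under its centre.

How it is judged:
By the outcome, as a careful person would: the job done as asked, in the order asked, and still so for the second after the job is handed in, while the arm keeps its last pose, push and grip.
It also fails if it takes over 51 s, if anything falls off the work surface, if the arm or the gripper's body presses on something with over 40 N, if the wrist force passes 120 N, or if a joint passes its speed limit or range.

## Working session

There is one attempt and no reset: what is moved stays moved. The work goes in short steps, Python scripts to look and compute and a tool call to move; the robot and the scene stay as the last step left them, time stands still between calls to the robot, and variables do not carry over. Pictures are saved under pics/ and viewed, at most 12 in all, crops included, and the job is handed in when it is done.

Besides the shell and the picture viewer there is one more tool, called after "Call:" in YAML: its name, and indented under it one key for each argument. jog_arm: Moves the arm, as the interface text tells. Its arguments: {"type":"object","properties":{"steps":{"type":"array"},"squeeze":{"type":"number"}},"required":["steps"]}

```bash
ls; mkdir -p pics; python3 - <<'E'
from rig import env, read_camera, calibration
import cv2, numpy as np
np.set_printoptions(precision=4,suppress=True)
for n in ("scene","top"):
    im=read_camera(n); cv2.imwrite(f"pics/{n}0.png",im[:,:,::-1]); np.save(f"pics/{n}0.npy",im)
    c=calibration(n); print(n,c["fx"],c["fy"],c["cx"],c["cy"]); print(c["world_from_camera"])
print(env.read_state(), env.pinch_z)
E
```

```text
pics
scene 414.3087481334659 414.3087481334659 279.381697366013 207.41689409278294
[[-0.0318  0.8451 -0.5337  1.0595]
 [ 0.9994  0.0326 -0.008   0.0235]
 [ 0.0106 -0.5336 -0.8457  0.8295]
 [ 0.      0.      0.      1.    ]]
top 483.1398386428054 483.1398386428054 276.2313452421161 209.30508806011332
[[-0.0157 -0.9971  0.0749  0.4817]
 [-0.9999  0.0161  0.0051  0.0097]
 [-0.0063 -0.0748 -0.9972  1.3825]
 [ 0.      0.      0.      1.    ]]
{'time': 0.1, 'joints': array([0.9443, 0.1046, 0.0966, 1.5639, 0.    , 1.3531]), 'qd': array([ 0.001 , -0.0018,  0.0017,  0.0005, -0.    , -0.0009]), 'joint_torque': array([  0.008 , -55.8207,  50.4722,   0.0128,  -0.0002,  -0.0001]), 'ee_pos': array([0.2384, 0.5504, 0.3032]), 'tcp_rot': array([-0.6376, -3.0757,  0.0016]), 'contact_force': array([ 0.3307,  0.227 , -0.2426]), 'ft_torque': array([ 0.0351, -0.0214, -0.0048]), 'finger_force': 0.0, 'grip_width': 0.08552639766829892} 0.0539
```

View pics/scene0.png

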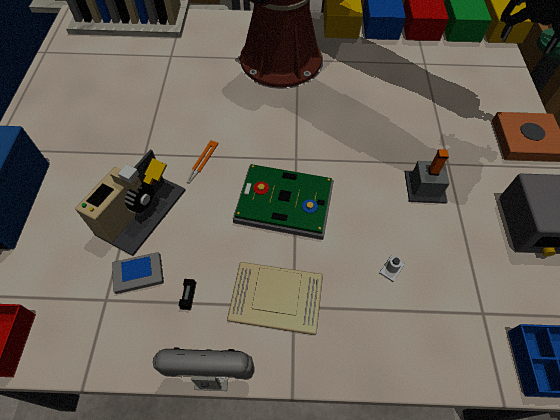

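View pics/top0.png

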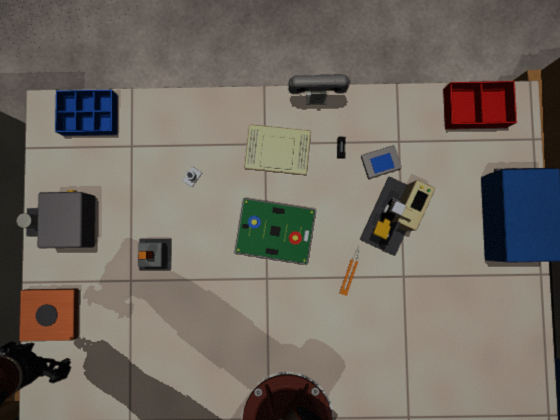

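The scene view shows the probe at (438,162) in its stand (428,185), the red ring at (262,187), the blue ring at (310,206) and the tester's yellow paddle at (154,170). In the top view these are at (146,255), (295,238), (254,222) and (382,230).

```bash
cat > h.py <<'E'
import cv2, numpy as np
from scipy.spatial.transform import Rotation as R
np.set_printoptions(precision=4,suppress=True)
def ray(c,p):
    M=np.array(c["world_from_camera"]); d=np.array([(p[0]-c["cx"])/c["fx"],(p[1]-c["cy"])/c["fy"],1.])
    d=M[:3,:3]@d; return M[:3,3],d/np.linalg.norm(d)
def onz(c,p,z):
    o,d=ray(c,p); return o+d*(z-o[2])/d[2]
def tri(rs):
    A=np.zeros((3,3));b=np.zeros(3)
    for o,d in rs:
        P=np.eye(3)-np.outer(d,d);A+=P;b+=P@o
    x=np.linalg.solve(A,b); return x,max(np.linalg.norm((np.eye(3)-np.outer(d,d))@(x-o)) for o,d in rs)
def mask(im,lo,hi,roi):
    h=cv2.cvtColor(im,cv2.COLOR_RGB2HSV); m=cv2.inRange(h,np.array(lo),np.array(hi))
    k=np.zeros_like(m); x0,y0,x1,y1=roi; k[y0:y1,x0:x1]=255; return m&k
def blob(m):
    n,l,s,c=cv2.connectedComponentsWithStats(m); i=1+np.argmax(s[1:,4]); return c[i],s[i],(l==i).astype(np.uint8)
E
python3 - <<'E'
from h import *
from rig import env,calibration
I={n:np.load(f"pics/{n}0.npy") for n in("scene","top")};C={n:calibration(n) for n in I}
col=dict(red=((0,150,90),(6,255,255)),blue=((105,120,60),(125,255,255)),yel=((20,130,90),(32,255,255)),org=((4,150,60),(18,255,255)))
roi=dict(red=dict(scene=(245,175,280,200),top=(280,225,312,250)),blue=dict(scene=(295,190,325,220),top=(242,210,270,235)),
 yel=dict(scene=(135,150,175,190),top=(365,210,400,245)),org=dict(scene=(420,140,455,180),top=(130,235,165,275)))
for k in col:
    r=[]
    for n in I:
        m=mask(I[n],*col[k],roi[k][n]); c,s,l=blob(m)
        if k in("red","blue"):
            (c,_,_)=cv2.minEnclosingCircle(np.argwhere(l)[:,::-1].astype(np.float32).reshape(-1,1,2))
        box=cv2.boxPoints(cv2.minAreaRect(np.argwhere(l)[:,::-1].astype(np.float32).reshape(-1,1,2)))
        print(k,n,c,s,box.tolist() if k in("org","yel") else ""); r.append(ray(C[n],c))
    print(k,tri(r)); 
    if k in("red","blue"): print([onz(C[n],x,.03) for n,x in []])
big=[]
for n,(x0,y0,x1,y1) in dict(scene=(75,140,195,260),top=(345,165,445,265)).items():
    big.append(cv2.resize(I[n][y0:y1,x0:x1],(480,int(480*(y1-y0)/(x1-x0))),interpolation=cv2.INTER_CUBIC))
for b,(n,(x0,y0,x1,y1)) in zip(range(2),dict(scene=(395,140,460,205),top=(125,230,180,285)).items()):
    big[b]=cv2.resize(big[b],(400,300+0)); big[b]=np.hstack([big[b],cv2.resize(I[n][y0:y1,x0:x1],(300,300),interpolation=cv2.INTER_CUBIC)])
cv2.imwrite("pics/crop1.png",np.vstack(big)[:,:,::-1])
E
```

```text
Traceback (most recent call last):
ValueError: not enough values to unpack (expected 3, got 2)
```

```bash
python3 - <<'E'
from h import *
from rig import env,calibration
I={n:np.load(f"pics/{n}0.npy") for n in("scene","top")};C={n:calibration(n) for n in I}
col=dict(red=((0,150,90),(6,255,255)),blue=((105,120,60),(125,255,255)),yel=((20,130,90),(32,255,255)),org=((4,150,60),(18,255,255)))
roi=dict(red=dict(scene=(245,175,280,200),top=(280,225,312,250)),blue=dict(scene=(295,190,325,220),top=(242,210,270,235)),
 yel=dict(scene=(135,150,175,190),top=(365,210,400,245)),org=dict(scene=(420,140,455,180),top=(130,235,165,275)))
for k in col:
    r=[]
    for n in I:
        c,s,l=blob(mask(I[n],*col[k],roi[k][n]))
        pts=np.argwhere(l)[:,::-1].astype(np.float32).reshape(-1,1,2)
        rc=cv2.minAreaRect(pts)
        if k in("red","blue"): c=rc[0]
        print(k,n,np.array(c),s,cv2.boxPoints(rc).round(1).tolist() if k in("org","yel") else ""); r.append(ray(C[n],c))
    print(k,tri(r))
big=[]
for (n,a),b in zip(dict(scene=(75,140,195,260),top=(345,165,445,265)).items(),((395,140,460,205),(125,230,180,285))):
    big.append(np.hstack([cv2.resize(I[n][y0:y1,x0:x1],(300,300),interpolation=cv2.INTER_CUBIC) for x0,y0,x1,y1 in(a,b)]))
cv2.imwrite("pics/crop1.png",np.vstack(big)[:,:,::-1])
E
```

```text
red scene [261.  187.5] [254 182  15  12  84] 
red top [295.  237.5] [289 232  13  12  93] 
red (array([ 0.5033, -0.0316,  0.0328]), np.float64(0.0027857264389904374))
blue scene [309. 206.] [302 200  15  13 117] 
blue top [254.  221.5] [248 216  13  12  92] 
blue (array([0.55  , 0.0814, 0.0323]), np.float64(0.0019861835709148114))
yel scene [153.6329 170.4367] [143 158  23  26 316] [[141.0, 180.0], [152.1999969482422, 157.60000610351562], [165.39999389648438, 164.1999969482422], [154.1999969482422, 186.60000610351562]]
yel top [382.3502 228.4608] [374 219  16  20 217] [[372.8999938964844, 234.3000030517578], [378.79998779296875, 216.60000610351562], [392.0, 221.0], [386.1000061035156, 238.6999969482422]]
yel (array([ 0.5219, -0.2602,  0.1107]), np.float64(0.001672899691955524))
org scene [438.3534 165.5086] [431 159  16  14 116] [[430.6000061035156, 171.6999969482422], [440.0, 155.5], [446.3999938964844, 159.1999969482422], [436.8999938964844, 175.39999389648438]]
org top [142.  254.5] [139 251   7   8  56] [[139.0, 251.0], [145.0, 251.0], [145.0, 258.0], [139.0, 258.0]]
org (array([0.4633, 0.3764, 0.0857]), np.float64(0.0012964630873138615))
```

View pics/crop1.png

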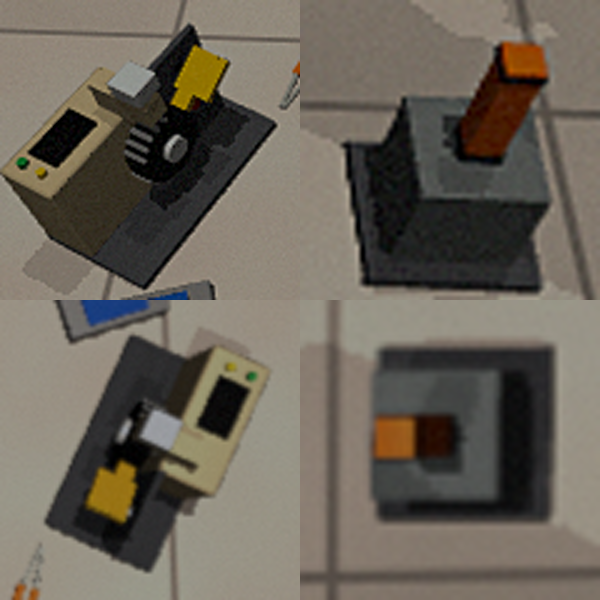

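The crop shows the probe's bright orange top face (scene about (440,159), top (142,254)), its stand nearly square to the world axes, and the tester base turned with the paddle pointing back towards the robot.

```bash
cat >> h.py <<'E'
def plan(st,tcp,yaw,tilt=None):
    "tool-frame shift (cm) and z turn to a target TCP, pointing down, tool y at world angle yaw (deg, mod 180)"
    Rt=R.from_rotvec(st["tcp_rot"]).as_matrix(); ya=np.degrees(np.arctan2(Rt[1,1],Rt[0,1]))
    d=(yaw-ya+90)%180-90
    Rw=np.column_stack([[np.sin(np.radians(yaw)),-np.cos(np.radians(yaw)),0],[np.cos(np.radians(yaw)),np.sin(np.radians(yaw)),0],[0,0,-1]])
    if Rw[:,1]@Rt[:,1]<0: Rw[:,:2]*=-1
    print("yaw now",ya.round(2),"turn rv",R.from_matrix(Rt.T@Rw).as_rotvec(),"shift now-axes cm",100*Rt.T@(tcp-st["ee_pos"]),"final-axes cm",100*Rw.T@(tcp-st["ee_pos"]))
E
python3 - <<'E'
from h import *
from rig import env,calibration
I={n:np.load(f"pics/{n}0.npy") for n in("scene","top")};C={n:calibration(n) for n in I}
r=[]
for n,roi in dict(scene=(420,140,455,180),top=(130,235,165,275)).items():
    c,s,l=blob(mask(I[n],(4,150,140),(20,255,255),roi)); print(n,c,s); r.append(ray(C[n],c)); print(onz(C[n],c,.132))
print("probe top",tri(r))
c=C["top"]; q=[(389.3,177.3),(361,240),(395,255.7)]
P=[onz(c,p,.01) for p in q]; print(P); d=P[0]-P[1]; print("tester x yaw",np.degrees(np.arctan2(d[1],d[0])),np.linalg.norm(d),np.linalg.norm(P[1]-P[2]))
# stand plate
m=[(125+x*55/300,230+y*55/300) for x,y in((380,50),(553,45),(556,217),(378,222))]; m=[(x-300*55/300,y) for x,y in m]
S=[onz(c,p,.004) for p in m]; print("plate",S,np.mean(S,0))
d=S[1]-S[0];d2=S[2]-S[3]; print(np.degrees(np.arctan2(d[1],d[0])),np.degrees(np.arctan2(d2[1],d2[0])))
plan(env.read_state(),np.array([.463,.378,.30]),90)
print(np.linalg.inv(np.block([[R.from_rotvec(env.read_state()["tcp_rot"]).as_matrix(),env.read_state()["ee_pos"][:,None]],[np.zeros((1,3)),1]]))@calibration("wrist")["world_from_camera"],calibration("wrist")["fx"])
E
```

```text
scene [443.0192 152.3269] [439 149   9   7  52]
[0.4633 0.3697 0.132 ]
top [141.5 254.5] [139 252   6   6  36]
[0.4642 0.3659 0.132 ]
probe top (array([0.4646, 0.3671, 0.1336]), np.float64(0.0016872847573211748))
[array([ 0.6713, -0.3079,  0.01  ]), array([ 0.4937, -0.2219,  0.01  ]), array([ 0.448 , -0.3165,  0.01  ])]
tester x yaw -25.830104147750685 0.19727977459961515 0.10510900460380034
plate [array([0.5061, 0.4078, 0.004 ]), array([0.5073, 0.3172, 0.004 ]), array([0.4179, 0.3156, 0.004 ]), array([0.4167, 0.4083, 0.004 ])] [0.462  0.3622 0.004 ]
-89.2521374447226 -89.28280024622933Traceback (most recent call last):
  File "<stdin>", line 14, in <module>
  File "h.py", line 25, in plan
    print("yaw now",ya.round(2),"turn rv",R.from_matrix(Rt.T@Rw).as_rotvec(),"shift now-axes cm",100*Rt.T@(tcp-st["ee_pos"]),"final-axes cm",100*Rw.T@(tcp-st["ee_pos"]))
                                          ~~~~~~~~~~~~~^^^^^^^^^
  File "scipy/spatial/transform/_rotation.pyx", line 1143, in scipy.spatial.transform._rotation.Rotation.from_matrix
ValueError: Non-positive determinant (left-handed or null coordinate frame) in rotation matrix 0: [[-0.9176  0.3975 -0.0003]
 [ 0.3975  0.9176  0.0011]
 [-0.0007 -0.0009  1.    ]].
```

```bash
sed -i 's/\[\[np.sin(np.radians(yaw)),-np.cos(np.radians(yaw)),0\]/[[-np.sin(np.radians(yaw)),np.cos(np.radians(yaw)),0]/' h.py; python3 - <<'E'
from h import *
from rig import env,calibration
s=env.read_state()
plan(s,np.array([.464,.366,.27]),90.7)
print(np.linalg.inv(np.block([[R.from_rotvec(s["tcp_rot"]).as_matrix(),s["ee_pos"][:,None]],[np.zeros((1,3)),1]]))@calibration("wrist")["world_from_camera"],calibration("wrist")["fx"])
E
```

```text
yaw now 66.58 turn rv [-0.001  -0.0005 -0.421 ] shift now-axes cm [-28.0344  -7.9487   3.3253] final-axes cm [-22.3356 -18.7146   3.3239]
[[ 0.0004 -0.9649 -0.2628  0.0665]
 [ 1.      0.0003  0.0004  0.0004]
 [-0.0003 -0.2628  0.9649 -0.0698]
 [ 0.      0.      0.      1.    ]] 368.2974912386702
```

Call:
jog_arm:
  steps:
    - [[0, 0, -0.084], [0, 0, 0], 1]
    - [[0, 0, -0.084], [0, 0, 0], 1]
    - [[0, 0, -0.084], [0, 0, 0], 1]
    - [[0, 0, -0.084], [0, 0, 0], 1]
    - [[0, 0, -0.084], [0, 0, 0], 1]

```text
time: 0.52
ee_pos: [0.2384, 0.5505, 0.3035]
tcp_rot: [0.024, -3.141, 0.001]
contact_force: [0.0, 0.3, -0.2]
grip_width: 0.085
finger_force: 0.0
```

Call:
jog_arm:
  steps:
    - [[0, 0, 0], [-2.2, -1.9, 0.3], 1]
    - [[0, 0, 0], [-2.2, -1.9, 0.3], 1]
    - [[0, 0, 0], [-2.2, -1.9, 0.3], 1]
    - [[0, 0, 0], [-2.2, -1.9, 0.3], 1]
    - [[0, 0, 0], [-2.2, -1.9, 0.3], 1]

```text
time: 0.93
ee_pos: [0.3503, 0.4558, 0.2884]
tcp_rot: [0.018, -3.141, 0.001]
contact_force: [0.2, 0.8, 0.0]
grip_width: 0.0856
finger_force: 0.0
```

Call:
jog_arm:
  steps:
    - [[0, 0, 0], [-2.2, -1.8, 0.3], 1]
    - [[0, 0, 0], [-2.2, -1.8, 0.3], 1]
    - [[0, 0, 0], [-2.2, -1.8, 0.3], 1]
    - [[0, 0, 0], [-2.2, -1.8, 0.3], 1]
    - [[0, 0, 0], [-2.2, -1.8, 0.3], 1]

```text
time: 1.35
ee_pos: [0.4614, 0.367, 0.2734]
tcp_rot: [0.018, -3.141, 0.0]
contact_force: [0.6, -0.5, -0.2]
grip_width: 0.0855
finger_force: 0.0
```

```bash
python3 - <<'E'
from h import *
from rig import env,calibration,read_camera
c=calibration("wrist"); s=env.read_state(); im=read_camera("wrist"); cv2.imwrite("pics/w1.png",im[:,:,::-1])
print(s["time"],s["ee_pos"],s["qd"].round(3))
b,st,l=blob(mask(im,(4,150,60),(20,255,255),(0,0,560,420))); print(b,st)
for v in(100,140,180):
  b,st,l=blob(mask(im,(4,150,v),(20,255,255),(0,0,560,420))); rc=cv2.minAreaRect(np.argwhere(l)[:,::-1].astype(np.float32).reshape(-1,1,2))
  print(v,b,st,rc,onz(c,rc[0],.132))
plan(s,np.array([.464,.366,.27]),90.7)
E
```

```text
1.35 [0.4614 0.367  0.2734] [-0.542  0.207  0.154 -0.059  0.002 -0.538]
[281.1422 222.7189] [266 208  31  31 900]
100 [281.0599 222.9684] [266 208  31  31 885] ((281.11962890625, 222.86907958984375), (30.286911010742188, 29.424163818359375), 2.602562189102173) [0.4625 0.3678 0.132 ]
140 [281.4759 224.819 ] [266 212  31  27 746] ((281.27117919921875, 224.5350341796875), (29.832834243774414, 26.109403610229492), 2.6025619506835938) [0.4635 0.3679 0.132 ]
180 [284.3042 232.251 ] [267 222  29  17 263] ((281.0, 230.0), (16.0, 28.0), 90.0) [0.467  0.3678 0.132 ]
yaw now 90.64 turn rv [-0.0002 -0.0005 -0.001 ] shift now-axes cm [-0.2622 -0.0996  0.3397] final-axes cm [-0.262  -0.1     0.3398]
```

View pics/w1.png

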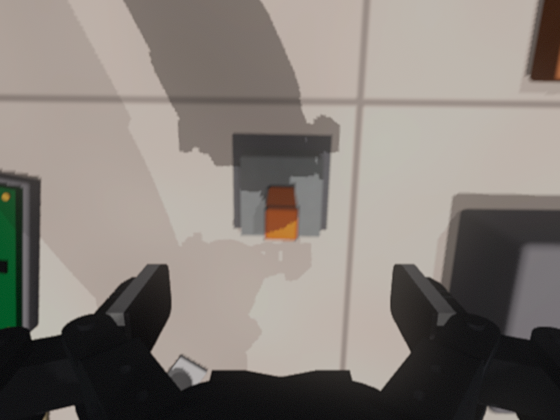

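The wrist view shows the probe's top face at (281,223), centred between the open fingers, with nothing else close to them.

Call:
jog_arm:
  steps:
    - [[0, 0, 0], [-0.2, 0, 2.0], 1]
    - [[0, 0, 0], [0, 0, 2.5], 1]
    - [[0, 0, 0], [0, 0, 2.5], 1]
    - [[0, 0, 0], [0, 0, 2.5], 1]
    - [[0, 0, 0], [0, 0, 2.0], 1]

```text
time: 1.82
ee_pos: [0.4617, 0.3678, 0.1565]
tcp_rot: [0.017, -3.14, 0.001]
contact_force: [-0.5, 0.9, 0.5]
grip_width: 0.0853
finger_force: 0.0
```

Call:
jog_arm:
  steps:
    - [[0, 0, 0], [0, 0, 0], 1]
    - [[0, 0, 0], [0, 0, 0], 0.4]
    - [[0, 0, 0], [0, 0, 0], 0]
    - [[0, 0, 0], [0, 0, 0], -0.3]
    - [[0, 0, 0], [0, 0, 0], -1]
  squeeze: 60

```text
time: 2.23
ee_pos: [0.4633, 0.3685, 0.1607]
tcp_rot: [-0.018, 3.139, 0.002]
contact_force: [0.1, 0.2, 0.6]
grip_width: 0.0388
finger_force: 0.0
```

Call:
jog_arm:
  steps:
    - [[0, 0, 0], [0, 0, 0], -1]
    - [[0, 0, 0], [0, 0, 0], -1]
    - [[0, 0, 0], [0, 0, 0], -1]
    - [[0, 0, 0], [0, 0, 0], -1]
    - [[0, 0, 0], [0, 0, 0], -1]

```text
time: 2.65
ee_pos: [0.4631, 0.3683, 0.1601]
tcp_rot: [-0.018, 3.14, 0.001]
contact_force: [-1.3, -0.3, 6.0]
grip_width: 0.0193
finger_force: 58.6
```

Call:
jog_arm:
  steps:
    - [[0, 0, 0], [0, 0, -0.5], -1]
    - [[0, 0, 0], [0, 0, -1.5], -1]
    - [[0, 0, 0], [0, 0, -2.0], -1]
    - [[0, 0, 0], [0, 0, -2.0], -1]
    - [[0, 0, 0], [0, 0, -2.0], -1]

```text
time: 3.07
ee_pos: [0.4623, 0.368, 0.2398]
tcp_rot: [0.018, -3.141, 0.0]
contact_force: [-0.4, 1.0, -1.0]
grip_width: 0.0194
finger_force: 58.8
```

Call:
jog_arm:
  steps:
    - [[0, 0, 0], [0, 0, -1.0], -1]
    - [[0, 0, 0], [0, 0, 0], -1]
    - [[0, 0, 0], [0, 0, 0], -1]
    - [[0, 0, 0], [0, 0, 0], -1]
    - [[0, 0, 0], [0, 0, 0], -1]

```text
time: 3.48
ee_pos: [0.462, 0.3678, 0.2472]
tcp_rot: [0.018, -3.139, 0.002]
contact_force: [-0.7, -0.1, -1.4]
grip_width: 0.0193
finger_force: 58.8
```

```bash
python3 - <<'E'
from h import *
from rig import env,calibration,read_camera
s=env.read_state(); print(s)
ims=[]
for n in("scene","top","wrist"):
    im=read_camera(n); np.save(f"pics/{n}2.npy",im); ims.append(im)
cv2.imwrite("pics/l2.png",np.hstack([cv2.resize(ims[0][70:220,380:500],(360,450)),cv2.resize(ims[2],(440,450))])[:,:,::-1])
# red ring approx -> hover with tip .054 over
plan(s,np.array([.5033,-.0316,.24]),90.7)
E
```

```text
{'time': 3.4833, 'joints': array([ 0.4511,  0.0739, -0.0373,  1.462 ,  0.    ,  0.4399]), 'qd': array([-0.0001, -0.0022,  0.0014,  0.0026, -0.0001,  0.0027]), 'joint_torque': array([  0.01  , -55.1448,  51.3472,  -0.0001,  -0.    ,   0.0001]), 'ee_pos': array([0.462 , 0.3678, 0.2472]), 'tcp_rot': array([ 0.0176, -3.1394,  0.0015]), 'contact_force': array([-0.6958, -0.1212, -1.4114]), 'ft_torque': array([0.0128, 0.026 , 0.0102]), 'finger_force': 58.82138550281525, 'grip_width': 0.01929482416249935}
yaw now 90.64 turn rv [-0.001  -0.0022 -0.001 ] shift now-axes cm [ -3.6829 -39.9831   0.7543] final-axes cm [ -3.64   -39.9876   0.7237]
```

View pics/l2.png

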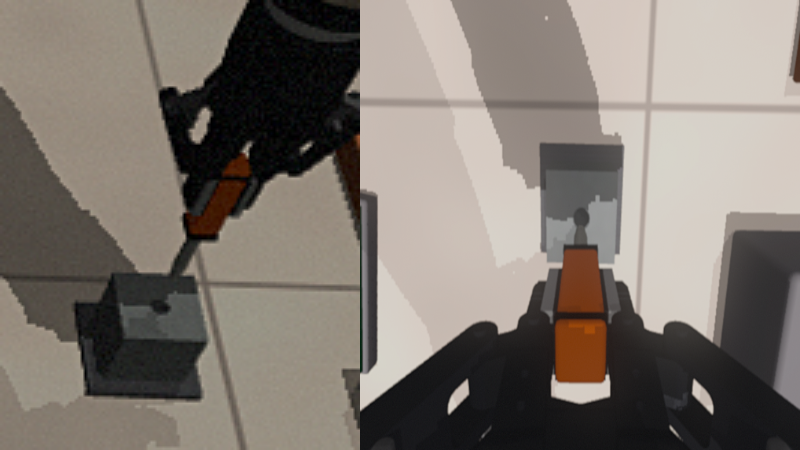

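The probe is out of the stand, hanging straight and firmly gripped (the scene crop shows the shaft clear above the empty hole). Next I look at the board from closer.

Call:
jog_arm:
  steps:
    - [[0, 0, 0], [-0.5, -2.0, 0], -1]
    - [[0, 0, 0], [-0.5, -3.0, 0], -1]
    - [[0, 0, 0], [-0.5, -3.5, 0], -1]
    - [[0, 0, 0], [-0.5, -3.5, 0], -1]
    - [[0, 0, 0], [-0.5, -3.5, 0], -1]

```text
time: 4.05
ee_pos: [0.4891, 0.212, 0.2485]
tcp_rot: [0.019, -3.141, 0.0]
contact_force: [0.4, 0.7, -0.2]
grip_width: 0.0193
finger_force: 58.8
```

Call:
jog_arm:
  steps:
    - [[0, 0, 0], [-0.5, -3.5, 0], -1]
    - [[0, 0, 0], [-0.5, -3.5, 0], -1]
    - [[0, 0, 0], [-0.5, -3.5, 0], -1]
    - [[0, 0, 0], [0, -3.0, 0], -1]
    - [[0, 0, 0], [0, -2.0, 0], -1]

```text
time: 4.47
ee_pos: [0.5059, 0.056, 0.2485]
tcp_rot: [0.015, -3.141, 0.001]
contact_force: [0.2, 0.4, -0.4]
grip_width: 0.0192
finger_force: 58.9
```

Call:
jog_arm:
  steps:
    - [[0, 0, 0], [0, 0, 0], -1]
    - [[0, 0, 0], [0, 0, 0], -1]
    - [[0, 0, 0], [0, 0, 0], -1]
    - [[0, 0, 0], [0, 0, 0], -1]
    - [[0, 0, 0], [0, 0, 0], -1]

```text
time: 4.88
ee_pos: [0.5059, 0.0595, 0.2488]
tcp_rot: [0.02, -3.141, -0.0]
contact_force: [0.3, 0.6, -0.9]
grip_width: 0.0191
finger_force: 58.9
```

```bash
python3 - <<'E'
from h import *
from rig import env,calibration,read_camera
s=env.read_state(); c=calibration("wrist"); im=read_camera("wrist"); np.save("pics/w3.npy",im); cv2.imwrite("pics/w3.png",im[:,:,::-1])
print(s["ee_pos"],s["tcp_rot"],s["qd"],s["contact_force"])
for k,(lo,hi) in dict(red=((0,150,90),(6,255,255)),blue=((105,120,60),(125,255,255))).items():
    b,t,l=blob(mask(im,lo,hi,(0,0,560,420))); e=cv2.fitEllipse(cv2.convexHull(np.argwhere(l)[:,::-1].astype(np.float32).reshape(-1,1,2)))
    print(k,t,e,onz(c,e[0],.031)); 
    x,y=map(int,e[0]); g=mask(im,(15,80,80),(35,255,255),(x-15,y-20,x+15,y+10))
    if g.any(): b,t,_=blob(g); print("gold",b,t,onz(c,b,.038))
E
```

```text
[0.5059 0.0595 0.2488] [ 0.0198 -3.1414 -0.0003] [-0.0009  0.0003 -0.0006  0.0006 -0.0007 -0.0025] [ 0.2891  0.5956 -0.8983]
red [ 145  165   45   44 1155] ((167.2028045654297, 186.6586456298828), (42.468284606933594, 45.787559509277344), 124.27278137207031) [ 0.5024 -0.0302  0.031 ]
gold [165.4433 187.5   ] [155 179  21  17 300] [ 0.5015 -0.0295  0.038 ]
blue [294 222  36  35 497] ((308.9208984375, 241.4938507080078), (38.31632995605469, 41.298851013183594), 101.71403503417969) [0.5475 0.0843 0.031 ]
gold [309.3062 243.3876] [302 236  16  15 209] [0.5465 0.0841 0.038 ]
```

View pics/w3.png

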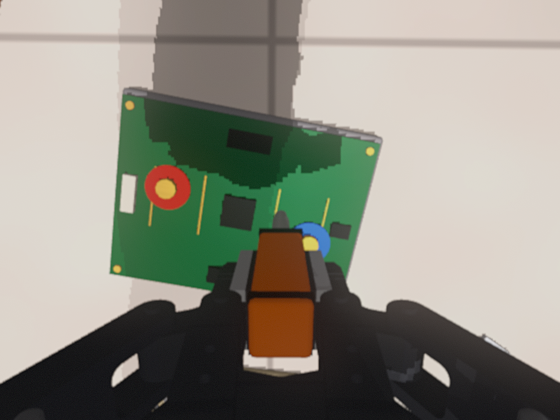

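The wrist view shows the red ring at (167,187) with its gold at (165,188), the blue ring at (309,241), partly hidden, and the probe's tip at (281,213).

Call:
jog_arm:
  steps:
    - [[0, 0, 0], [0.1, -1.8, 0], -1]
    - [[0, 0, 0], [0.1, -1.8, 0], -1]
    - [[0, 0, 0], [0.1, -1.8, 0], -1]
    - [[0, 0, 0], [0.1, -1.8, 0], -1]
    - [[0, 0, 0], [0.1, -1.75, 0], -1]

```text
time: 5.35
ee_pos: [0.502, -0.0312, 0.2489]
tcp_rot: [-0.019, 3.141, 0.0]
contact_force: [0.4, 0.4, -1.2]
grip_width: 0.0193
finger_force: 58.9
```

Call:
jog_arm:
  steps:
    - [[0, 0, 0], [0, 0, 1.0], -1]
    - [[0, 0, 0], [0, 0, 1.5], -1]
    - [[0, 0, 0], [0, 0, 1.5], -1]
    - [[0, 0, 0], [0, 0, 0.5], -1]
    - [[0, 0, 0], [0, 0, 0], -1]

```text
time: 5.77
ee_pos: [0.5012, -0.03, 0.2022]
tcp_rot: [0.019, -3.139, -0.002]
contact_force: [0.4, 0.5, -0.9]
grip_width: 0.0194
finger_force: 59.0
```

Call:
jog_arm:
  steps:
    - [[0, 0, 0], [0, 0, 0], -1]
    - [[0, 0, 0], [0, 0, 0], -1]
    - [[0, 0, 0], [0, 0, 0], -1]
    - [[0, 0, 0], [0, 0, 0], -1]
    - [[0, 0, 0], [0, 0, 0], -1]

```text
time: 6.18
ee_pos: [0.5023, -0.031, 0.2045]
tcp_rot: [-0.018, 3.141, -0.0]
contact_force: [0.5, -0.4, -0.6]
grip_width: 0.0192
finger_force: 59.0
```

```bash
python3 - <<'E'
from h import *
from rig import env,calibration,read_camera
s=env.read_state(); c=calibration("wrist"); im=read_camera("wrist"); np.save("pics/w4.npy",im); cv2.imwrite("pics/w4.png",im[100:400,80:480,::-1].repeat(2,0).repeat(2,1))
print(s["ee_pos"],s["tcp_rot"],s["contact_force"])
T=R.from_rotvec(s["tcp_rot"]).as_matrix()
M=np.array(c["world_from_camera"])
for L in(.150,.154):
    p=s["ee_pos"]+T@[0,0,L]; q=M[:3,:3].T@(p-M[:3,3]); print("tip",p,q[0]/q[2]*c["fx"]+c["cx"],q[1]/q[2]*c["fy"]+c["cy"])
for k,(lo,hi) in dict(red=((0,200,90),(3,255,255)),blue=((105,120,60),(125,255,255))).items():
    b,t,l=blob(mask(im,lo,hi,(0,0,560,420))); e=cv2.fitEllipse(cv2.convexHull(np.argwhere(l)[:,::-1].astype(np.float32).reshape(-1,1,2)))
    print(k,t,e,onz(c,e[0],.031)); 
E
```

```text
[ 0.5023 -0.031   0.2045] [-0.0176  3.1407 -0.0003] [ 0.523  -0.4231 -0.629 ]
tip [ 0.5024 -0.0311  0.0545] 279.6420000611812 216.8949724478459
tip [ 0.5024 -0.0311  0.0505] 279.6443935166127 215.0698242092534
red [276 183  24  11  75] ((286.7763977050781, 189.09646606445312), (10.390811920166016, 24.263774871826172), 105.69139862060547) [ 0.4899 -0.0264  0.031 ]
blue [ 413  248   51   46 1326] ((438.34356689453125, 270.1744079589844), (44.48578643798828, 51.349700927734375), 67.97840881347656) [0.5483 0.0836 0.031 ]
```

View pics/w4.png

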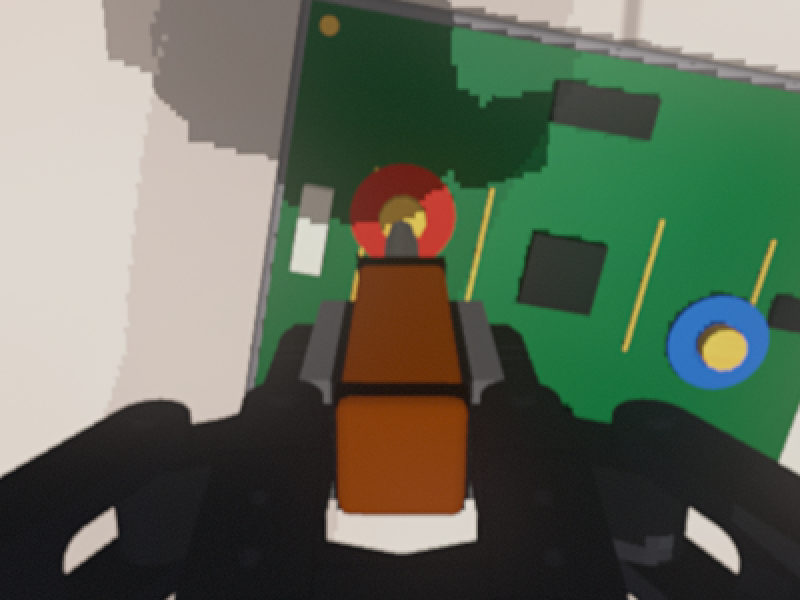

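The red gold contact is at (281,208) right behind the tip (projected at (280,215)), so the tip is within about 1 mm of it; the blue ring is at (438,270), i.e. (0.548, 0.084).

Call:
jog_arm:
  steps:
    - [[0, 0, 0], [0.1, 0.1, 0.3], -1]
    - [[0, 0, 0], [0, 0, 0.3], -1]
    - [[0, 0, 0], [0, 0, 0.2], -1]
    - [[0, 0, 0], [0, 0, 0.2], -1]
    - [[0, 0, 0], [0, 0, 0], -1]

```text
time: 6.65
ee_pos: [0.5008, -0.0299, 0.1932]
tcp_rot: [0.018, -3.141, -0.001]
contact_force: [-0.4, 0.4, -0.6]
grip_width: 0.019
finger_force: 59.0
```

Call:
jog_arm:
  steps:
    - [[0, 0, 0], [0, 0, 0.05], -1]
    - [[0, 0, 0], [0, 0, 0.05], -1]
    - [[0, 0, 0], [0, 0, 0.05], -1]
    - [[0, 0, 0], [0, 0, 0], -1]
    - [[0, 0, 0], [0, 0, 0], -1]

```text
time: 7.07
ee_pos: [0.5011, -0.03, 0.1924]
tcp_rot: [-0.018, 3.141, 0.0]
contact_force: [1.0, -0.2, -0.4]
grip_width: 0.0193
finger_force: 59.0
```

Call:
jog_arm:
  steps:
    - [[0, 0, 0], [0, 0, 0.05], -1]
    - [[0, 0, 0], [0, 0, 0.05], -1]
    - [[0, 0, 0], [0, 0, 0.05], -1]
    - [[0, 0, 0], [0, 0, 0], -1]
    - [[0, 0, 0], [0, 0, 0], -1]

```text
time: 7.48
ee_pos: [0.5011, -0.03, 0.191]
tcp_rot: [-0.018, 3.141, -0.0]
contact_force: [1.1, -0.3, 0.9]
grip_width: 0.0196
finger_force: 59.0
```

```bash
python3 - <<'E'
from rig import env
s=env.read_state();print(s["ee_pos"],s["contact_force"],s["ft_torque"])
E
```

```text
[ 0.50109288 -0.03004584  0.19100755] [ 1.07900078 -0.29623245  0.88380378] [-0.05084674 -0.07723792  0.01296793]
```

Call:
jog_arm:
  steps:
    - [[0, 0, 0], [0, 0, 0.05], -1]
    - [[0, 0, 0], [0, 0, 0.05], -1]
    - [[0, 0, 0], [0, 0, 0], -1]
    - [[0, 0, 0], [0, 0, 0], -1]
    - [[0, 0, 0], [0, 0, 0], -1]

```text
time: 7.9
ee_pos: [0.5011, -0.03, 0.19]
tcp_rot: [-0.018, 3.141, 0.0]
contact_force: [-0.1, -0.8, 2.2]
grip_width: 0.0196
finger_force: 59.1
```

Red contact touched at about 2.8 N over the idle reading. On to blue.

Call:
jog_arm:
  steps:
    - [[0, 0, 0], [0, 0, -0.5], -1]
    - [[0, 0, 0], [0, 0, -2.0], -1]
    - [[0, 0, 0], [-0.8, 1.5, 0], -1]
    - [[0, 0, 0], [-0.8, 2.0, 0], -1]
    - [[0, 0, 0], [-0.8, 2.0, 0], -1]

```text
time: 8.32
ee_pos: [0.5248, 0.0256, 0.2155]
tcp_rot: [-0.016, 3.141, -0.0]
contact_force: [0.1, 0.4, -0.5]
grip_width: 0.0191
finger_force: 59.1
```

Call:
jog_arm:
  steps:
    - [[0, 0, 0], [-0.8, 2.0, 0], -1]
    - [[0, 0, 0], [-0.8, 2.0, 0], -1]
    - [[0, 0, 0], [-0.8, 1.8, 0], -1]
    - [[0, 0, 0], [0, 0, 0], -1]
    - [[0, 0, 0], [0, 0, 0], -1]

```text
time: 8.73
ee_pos: [0.5477, 0.0842, 0.2148]
tcp_rot: [0.02, -3.141, -0.0]
contact_force: [0.2, -0.3, -0.3]
grip_width: 0.0193
finger_force: 59.1
```

Call:
jog_arm:
  steps:
    - [[0, 0, 0], [0, 0, 0.5], -1]
    - [[0, 0, 0], [0, 0, 0.5], -1]
    - [[0, 0, 0], [0, 0, 0], -1]
    - [[0, 0, 0], [0, 0, 0], -1]
    - [[0, 0, 0], [0, 0, 0], -1]

```text
time: 9.15
ee_pos: [0.5476, 0.0831, 0.2048]
tcp_rot: [0.016, -3.141, -0.0]
contact_force: [0.8, 0.4, -0.2]
grip_width: 0.0191
finger_force: 59.1
```

```bash
python3 - <<'E'
from h import *
from rig import env,calibration,read_camera
s=env.read_state(); c=calibration("wrist"); im=read_camera("wrist"); np.save("pics/w5.npy",im); 
cv2.imwrite("pics/w5.png",im[140:290,180:380,::-1].repeat(4,0).repeat(4,1))
T=R.from_rotvec(s["tcp_rot"]).as_matrix()
M=np.array(c["world_from_camera"])
p=s["ee_pos"]+T@[0,0,.1543]; q=M[:3,:3].T@(p-M[:3,3]); print("tip",p,q[0]/q[2]*c["fx"]+c["cx"],q[1]/q[2]*c["fy"]+c["cy"],s["contact_force"])
c4=np.load("pics/w4.npy"); b,t,l=blob(mask(c4,(18,80,80),(35,255,255),(420,255,465,295))); print("blue gold in w4 px",b,t)
# ring ellipse
b,t,l=blob(mask(im,(105,120,30),(125,255,255),(180,140,380,290))); print(b,t)
e=cv2.fitEllipse(cv2.convexHull(np.argwhere(l)[:,::-1].astype(np.float32).reshape(-1,1,2))); print(e,onz(c,e[0],.031))
E
```

```text
tip [0.5476 0.0831 0.0505] 279.65617891359454 214.8720902559623 [ 0.8211  0.3647 -0.2469]
blue gold in w4 px [440.8198 273.4386] [430 263  23  22 383]
[280.2976 204.3782] [ 255  183   52   47 1351]
((280.3179626464844, 208.13795471191406), (50.26633834838867, 51.68605041503906), 88.05812072753906) [0.5485 0.0835 0.031 ]
```

View pics/w5.png

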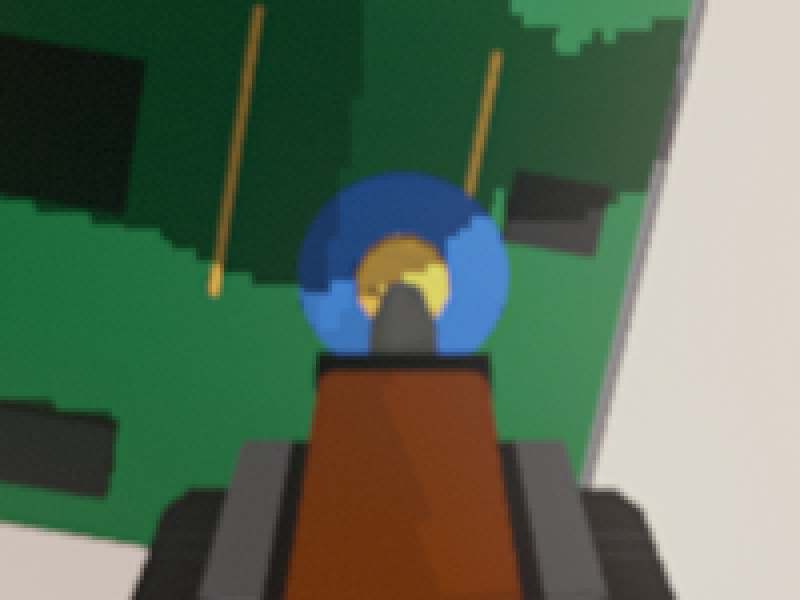

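The tip sits over the blue ring's gold at crop (403,280), i.e. pixel (281,210), within 1 mm.

Call:
jog_arm:
  steps:
    - [[0, 0, 0], [0, 0, 0.3], -1]
    - [[0, 0, 0], [0, 0, 0.3], -1]
    - [[0, 0, 0], [0, 0, 0.3], -1]
    - [[0, 0, 0], [0, 0, 0.2], -1]
    - [[0, 0, 0], [0, 0, 0.1], -1]

```text
time: 9.62
ee_pos: [0.5475, 0.0836, 0.1923]
tcp_rot: [0.018, -3.141, -0.0]
contact_force: [-0.3, -0.3, -0.5]
grip_width: 0.0192
finger_force: 59.1
```

Call:
jog_arm:
  steps:
    - [[0, 0, 0], [0, 0, 0.1], -1]
    - [[0, 0, 0], [0, 0, 0.1], -1]
    - [[0, 0, 0], [0, 0, 0.05], -1]
    - [[0, 0, 0], [0, 0, 0], -1]
    - [[0, 0, 0], [0, 0, 0], -1]

```text
time: 10.03
ee_pos: [0.5478, 0.0835, 0.1906]
tcp_rot: [-0.018, 3.141, 0.0]
contact_force: [-0.6, 0.3, 2.1]
grip_width: 0.0195
finger_force: 59.1
```

Blue contact touched too (about 2.5 N). Now up and over towards the tester.

Call:
jog_arm:
  steps:
    - [[0, 0, 0], [0, 0, -1.0], -1]
    - [[0, 0, 0], [0, 0, -3.0], -1]
    - [[0, 0, 0], [0, 0, -3.0], -1]
    - [[0, 0, 0], [0, 0, -3.0], -1]
    - [[0, 0, 0], [0, 0, -2.0], -1]
  squeeze: 90

```text
time: 10.45
ee_pos: [0.5482, 0.0835, 0.3144]
tcp_rot: [-0.018, 3.138, -0.0]
contact_force: [0.2, -0.6, -0.3]
grip_width: 0.0192
finger_force: 88.5
```

Call:
jog_arm:
  steps:
    - [[0, 0, 0], [0.3, -2.0, 0], -1]
    - [[0, 0, 0], [0.3, -2.8, 0], -1]
    - [[0, 0, 0], [0.3, -2.8, 0], -1]
    - [[0, 0, 0], [0.3, -2.8, 0], -1]
    - [[0, 0, 0], [0.3, -2.8, 0], -1]

```text
time: 10.87
ee_pos: [0.534, -0.0499, 0.3113]
tcp_rot: [-0.018, 3.141, -0.0]
contact_force: [-0.3, -0.1, -0.7]
grip_width: 0.0192
finger_force: 88.6
```

Call:
jog_arm:
  steps:
    - [[0, 0, 0], [0.3, -2.8, 0], -1]
    - [[0, 0, 0], [0.3, -2.8, 0], -1]
    - [[0, 0, 0], [0.3, -2.8, 0], -1]
    - [[0, 0, 0], [0.3, -2.8, 0], -1]
    - [[0, 0, 0], [0.3, -2.5, 0], -1]

```text
time: 11.28
ee_pos: [0.5205, -0.1875, 0.3113]
tcp_rot: [-0.017, 3.141, -0.001]
contact_force: [0.3, 0.6, -1.1]
grip_width: 0.019
finger_force: 88.6
```

Call:
jog_arm:
  steps:
    - [[0, 0, 0], [0, 0, 0], -1]
    - [[0, 0, 0], [0, 0, 0], -1]
    - [[0, 0, 0], [0, 0, 0], -1]
    - [[0, 0, 0], [0, 0, 0], -1]
    - [[0, 0, 0], [0, 0, 0], -1]

```text
time: 11.7
ee_pos: [0.521, -0.1848, 0.3107]
tcp_rot: [-0.02, 3.141, 0.0]
contact_force: [0.1, -0.3, -0.5]
grip_width: 0.0191
finger_force: 88.6
```

```bash
python3 - <<'E'
from h import *
from rig import env,calibration,read_camera
s=env.read_state(); c=calibration("wrist"); im=read_camera("wrist"); np.save("pics/w6.npy",im); cv2.imwrite("pics/w6.png",im[:,:,::-1])
print(s["ee_pos"],s["tcp_rot"],s["contact_force"])
b,t,l=blob(mask(im,(20,130,60),(32,255,255),(0,0,270,420))); rc=cv2.minAreaRect(np.argwhere(l)[:,::-1].astype(np.float32).reshape(-1,1,2))
print(b,t,rc,cv2.boxPoints(rc).tolist()); print(onz(c,b,.112),onz(c,rc[0],.112))
I=np.load("pics/top0.npy"); ct=calibration("top"); bt=blob(mask(I,(20,130,90),(32,255,255),(365,210,400,245)))[0]
print(tri([ray(c,b),ray(ct,bt)]), onz(ct,bt,.112))
E
```

```text
[ 0.521  -0.1848  0.3107] [-0.0198  3.1412  0.0001] [ 0.1495 -0.3306 -0.4705]
[183.1802 194.6884] [ 157  161   59   67 2564] ((182.25157165527344, 197.5872039794922), (50.72404861450195, 59.827457427978516), 22.932098388671875) [[147.2384033203125, 215.25469970703125], [170.549560546875, 160.15557861328125], [217.26473999023438, 179.91970825195312], [193.95358276367188, 235.01882934570312]]
[ 0.5193 -0.2571  0.112 ] [ 0.5216 -0.2579  0.112 ]
(array([ 0.5232, -0.2635,  0.0946]), np.float64(0.0017649973797285762)) [ 0.5222 -0.2615  0.112 ]
```

View pics/w6.png

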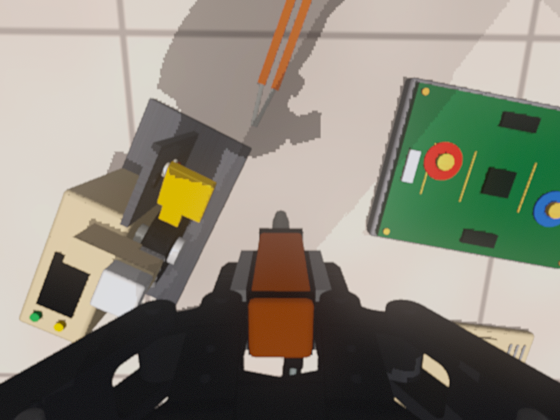

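The wrist view shows the yellow paddle centred at about (182,199), the dial and pawl below it at (165,235)/(125,285), and the probe tip at (281,215). Paddle face centre ≈ (0.521, -0.259), consistent with the overhead view.

Call:
jog_arm:
  steps:
    - [[0, 0, 0], [0, -1.5, 0], -1]
    - [[0, 0, 0], [0.1, -1.5, 0], -1]
    - [[0, 0, 0], [0.1, -1.5, 0], -1]
    - [[0, 0, 0], [0, -1.5, 0], -1]
    - [[0, 0, 0], [0, -1.4, 0], -1]

```text
time: 12.17
ee_pos: [0.5194, -0.2619, 0.3102]
tcp_rot: [0.016, -3.141, -0.0]
contact_force: [-0.2, -0.4, -1.1]
grip_width: 0.0189
finger_force: 88.6
```

Call:
jog_arm:
  steps:
    - [[0, 0, -0.11], [0, 0, 0], -1]
    - [[0, 0, -0.11], [0, 0, 0], -1]
    - [[0, 0, -0.11], [0, 0, 0], -1]
    - [[0, 0, -0.11], [0, 0, 0], -1]
    - [[0, 0, -0.11], [0, 0, 0], -1]

```text
time: 12.58
ee_pos: [0.5195, -0.2611, 0.3102]
tcp_rot: [0.877, -3.017, -0.0]
contact_force: [-0.1, 0.2, -0.3]
grip_width: 0.0189
finger_force: 88.9
```

Call:
jog_arm:
  steps:
    - [[0, 0, -0.11], [0, 0, 0], -1]
    - [[0, 0, -0.11], [0, 0, 0], -1]
    - [[0, 0, -0.11], [0, 0, 0], -1]
    - [[0, 0, -0.11], [0, 0, 0], -1]
    - [[0, 0, -0.11], [0, 0, 0], -1]

```text
time: 13.0
ee_pos: [0.5195, -0.2611, 0.3102]
tcp_rot: [1.663, -2.665, -0.0]
contact_force: [0.0, -0.3, -1.4]
grip_width: 0.0191
finger_force: 88.9
```

Call:
jog_arm:
  steps:
    - [[0, 0, 0], [0, 0, 0.5], -1]
    - [[0, 0, 0], [0, 0, 0.5], -1]
    - [[0, 0, 0], [0, 0, 0.5], -1]
    - [[0, 0, 0], [0, 0, 0.5], -1]
    - [[0, 0, 0], [0, 0, 0], -1]

```text
time: 13.42
ee_pos: [0.5192, -0.2597, 0.2887]
tcp_rot: [1.654, -2.67, -0.003]
contact_force: [0.2, -0.1, -0.4]
grip_width: 0.0192
finger_force: 88.9
```

```bash
python3 - <<'E'
from h import *
from rig import env,calibration,read_camera
s=env.read_state(); c=calibration("wrist"); im=read_camera("wrist"); sc=read_camera("scene")
print(s["ee_pos"],s["tcp_rot"],s["contact_force"])
cv2.imwrite("pics/w7.png",np.hstack([cv2.resize(im[80:380,130:430],(450,450)),cv2.resize(sc[120:230,90:195],(340,450))])[:,:,::-1])
b,t,l=blob(mask(im,(20,130,40),(32,255,255),(0,0,560,420))); print(b,t)
T=R.from_rotvec(s["tcp_rot"]).as_matrix(); M=np.array(c["world_from_camera"])
p=s["ee_pos"]+T@[0,0,.1543]; q=M[:3,:3].T@(p-M[:3,3]); print("tip",p,q[0]/q[2]*c["fx"]+c["cx"],q[1]/q[2]*c["fy"]+c["cy"])
plan(s,np.array([.520,-.2585,.29]),154.5)
E
```

```text
[ 0.5192 -0.2597  0.2887] [ 1.6544 -2.67   -0.0031] [ 0.2405 -0.0612 -0.3635]
[277.9902 203.3669] [ 237  181   75   57 2761]
tip [ 0.519  -0.2595  0.1344] 280.26674348146946 214.44714618931664
yaw now 153.57 turn rv [ 0.002   0.0006 -0.0163] shift now-axes cm [-0.1416 -0.0179 -0.13  ] final-axes cm [-0.1412 -0.0205 -0.13  ]
```

View pics/w7.png

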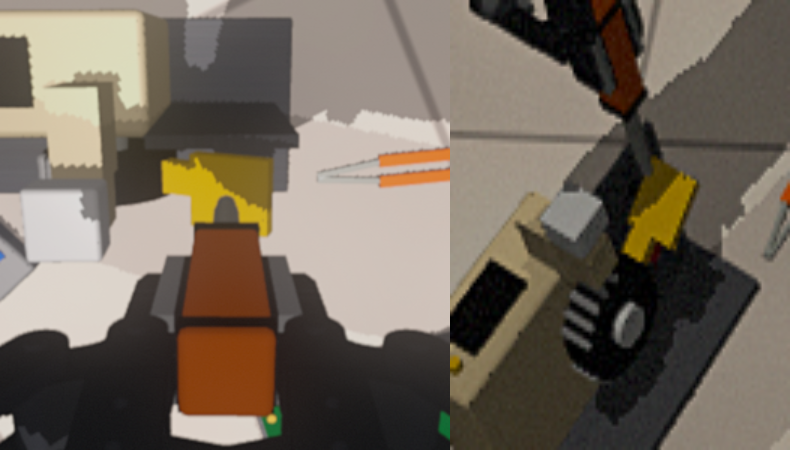

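The tip (crop (226,200)) is over the paddle plate (crop columns 192–273), about 3 mm inward and 2 mm towards the plate from its centre; I correct that and go down.

Call:
jog_arm:
  steps:
    - [[0, 0, 0], [-0.2, 0.3, 0], -1]
    - [[0, 0, 0], [0, 0, 0.5], -1]
    - [[0, 0, 0], [0, 0, 0.5], -1]
    - [[0, 0, 0], [0, 0, 0.5], -1]
    - [[0, 0, 0], [0, 0, 0.3], -1]

```text
time: 13.93
ee_pos: [0.5176, -0.2565, 0.2714]
tcp_rot: [1.657, -2.669, -0.001]
contact_force: [0.8, 0.3, -1.2]
grip_width: 0.0189
finger_force: 88.9
```

Call:
jog_arm:
  steps:
    - [[0, 0, 0], [0, 0, 0.2], -1]
    - [[0, 0, 0], [0, 0, 0.2], -1]
    - [[0, 0, 0], [0, 0, 0.2], -1]
    - [[0, 0, 0], [0, 0, 0.2], -1]
    - [[0, 0, 0], [0, 0, 0.2], -1]

```text
time: 14.35
ee_pos: [0.518, -0.2569, 0.2629]
tcp_rot: [-1.657, 2.669, -0.002]
contact_force: [-0.6, 0.6, 5.0]
grip_width: 0.0188
finger_force: 89.5
```

Call:
jog_arm:
  steps:
    - [[0, 0, 0], [0, 0, 0.2], -1]
    - [[0, 0, 0], [0, 0, 0.2], -1]
    - [[0, 0, 0], [0, 0, 0.2], -1]
    - [[0, 0, 0], [0, 0, 0.2], -1]
    - [[0, 0, 0], [0, 0, 0.2], -1]

```text
time: 14.77
ee_pos: [0.5177, -0.2566, 0.2521]
tcp_rot: [1.657, -2.669, -0.0]
contact_force: [-0.9, 0.6, 4.7]
grip_width: 0.019
finger_force: 89.5
```

Call:
jog_arm:
  steps:
    - [[0, 0, 0], [0, 0, 0.2], -1]
    - [[0, 0, 0], [0, 0, 0.2], -1]
    - [[0, 0, 0], [0, 0, 0.2], -1]
    - [[0, 0, 0], [0, 0, 0.2], -1]
    - [[0, 0, 0], [0, 0, 0.2], -1]

```text
time: 15.18
ee_pos: [0.5177, -0.2566, 0.2423]
tcp_rot: [1.657, -2.669, -0.0]
contact_force: [-2.2, 1.3, 6.9]
grip_width: 0.019
finger_force: 89.7
```

Call:
jog_arm:
  steps:
    - [[0, 0, 0], [0, 0, 0.2], -1]
    - [[0, 0, 0], [0, 0, 0.2], -1]
    - [[0, 0, 0], [0, 0, 0.2], -1]
    - [[0, 0, 0], [0, 0, 0.2], -1]
    - [[0, 0, 0], [0, 0, 0.2], -1]

```text
time: 15.6
ee_pos: [0.5174, -0.2565, 0.2321]
tcp_rot: [1.657, -2.669, -0.002]
contact_force: [-3.0, 1.3, 4.8]
grip_width: 0.0192
finger_force: 89.6
```

Call:
jog_arm:
  steps:
    - [[0, 0, 0], [0, 0, 0.2], -1]
    - [[0, 0, 0], [0, 0, 0.2], -1]
    - [[0, 0, 0], [0, 0, 0.2], -1]
    - [[0, 0, 0], [0, 0, 0.2], -1]
    - [[0, 0, 0], [0, 0, 0.2], -1]

```text
time: 16.02
ee_pos: [0.5179, -0.2567, 0.2225]
tcp_rot: [-1.657, 2.669, -0.0]
contact_force: [-1.7, 1.2, 6.4]
grip_width: 0.0192
finger_force: 89.9
```

Call:
jog_arm:
  steps:
    - [[0, 0, 0], [0, 0, 0.1], -1]
    - [[0, 0, 0], [0, 0, 0.1], -1]
    - [[0, 0, 0], [0, 0, 0.1], -1]
    - [[0, 0, 0], [0, 0, 0.1], -1]
    - [[0, 0, 0], [0, 0, 0.1], -1]

```text
time: 16.43
ee_pos: [0.5183, -0.257, 0.2179]
tcp_rot: [-1.657, 2.668, -0.003]
contact_force: [0.4, 0.5, 7.1]
grip_width: 0.0191
finger_force: 89.9
```

Call:
jog_arm:
  steps:
    - [[0, 0, 0], [0, 0, 0.1], -1]
    - [[0, 0, 0], [0, 0, 0.1], -1]
    - [[0, 0, 0], [0, 0, 0.1], -1]
    - [[0, 0, 0], [0, 0, 0.1], -1]
    - [[0, 0, 0], [0, 0, 0], -1]

```text
time: 16.85
ee_pos: [0.5184, -0.257, 0.2139]
tcp_rot: [-1.657, 2.668, -0.003]
contact_force: [0.2, 0.6, 7.0]
grip_width: 0.019
finger_force: 89.8
```

Call:
jog_arm:
  steps:
    - [[0, 0, 0], [0, 0, 0.1], -1]
    - [[0, 0, 0], [0, 0, 0.1], -1]
    - [[0, 0, 0], [0, 0, 0.1], -1]
    - [[0, 0, 0], [0, 0, 0], -1]
    - [[0, 0, 0], [0, 0, 0], -1]

```text
time: 17.27
ee_pos: [0.5182, -0.257, 0.211]
tcp_rot: [-1.657, 2.668, -0.002]
contact_force: [-0.8, -0.5, 7.9]
grip_width: 0.019
finger_force: 89.9
```

```bash
python3 - <<'E'
from h import *
from rig import env,calibration,read_camera
s=env.read_state(); im=read_camera("wrist"); sc=read_camera("scene"); tp=read_camera("top")
print(s["ee_pos"],s["tcp_rot"],s["contact_force"],s["ft_torque"])
cv2.imwrite("pics/w8.png",np.hstack([cv2.resize(im[80:380,130:430],(450,450)),cv2.resize(sc[130:220,100:180],(340,450))])[:,:,::-1])
E
```

```text
[ 0.5182 -0.257   0.211 ] [-1.6566  2.6684 -0.0025] [-0.784  -0.5402  7.8799] [0.0275 0.0788 0.0182]
```

View pics/w8.png

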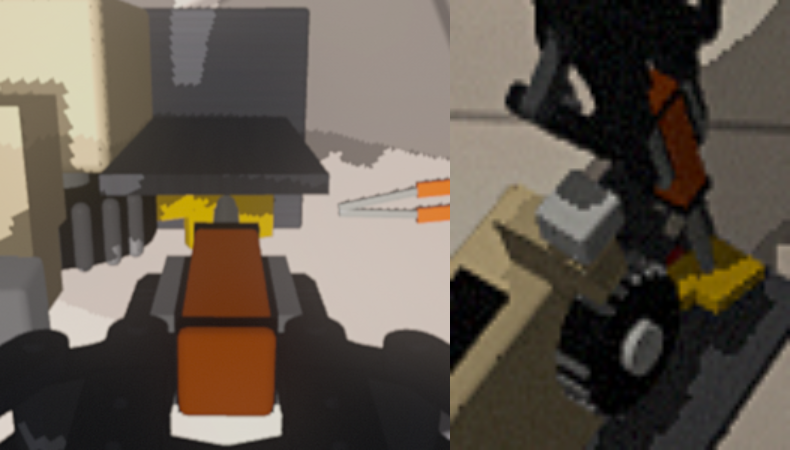

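The wrist view shows the probe unshifted in the grip with the tip on the paddle (crop (228,205)); the scene view shows the paddle pressed down just at the red mark (crop (675,255)). A few millimetres more settle it in the notch.

Call:
jog_arm:
  steps:
    - [[0, 0, 0], [0, 0, 0.1], -1]
    - [[0, 0, 0], [0, 0, 0.05], -1]
    - [[0, 0, 0], [0, 0, 0], -1]
    - [[0, 0, 0], [0, 0, 0], -1]
    - [[0, 0, 0], [0, 0, 0], -1]

```text
time: 17.83
ee_pos: [0.5183, -0.2571, 0.2095]
tcp_rot: [-1.657, 2.668, -0.003]
contact_force: [-0.3, -1.0, 8.1]
grip_width: 0.0191
finger_force: 89.9
```

Call:
jog_arm:
  steps:
    - [[0, 0, 0], [0, 0, 0.1], -1]
    - [[0, 0, 0], [0, 0, 0.05], -1]
    - [[0, 0, 0], [0, 0, 0], -1]
    - [[0, 0, 0], [0, 0, 0], -1]
    - [[0, 0, 0], [0, 0, 0], -1]

```text
time: 18.25
ee_pos: [0.5182, -0.257, 0.208]
tcp_rot: [-1.657, 2.668, -0.002]
contact_force: [-0.9, 0.3, 8.0]
grip_width: 0.019
finger_force: 89.9
```

```bash
python3 - <<'E'
from h import *
from rig import env,calibration,read_camera
s=env.read_state(); im=read_camera("top"); sc=read_camera("scene"); c=calibration("scene")
print(s["ee_pos"],s["contact_force"])
def px(c,p):
    M=np.array(c["world_from_camera"]); q=M[:3,:3].T@(np.array(p)-M[:3,3]); return np.array([q[0]/q[2]*c["fx"]+c["cx"],q[1]/q[2]*c["fy"]+c["cy"]])
# predicted paddle outer edge top corner (88 out, y=40 side) for several dial angles, axle from tip xy, d=60
xt=np.array([.9,-.436,0]); yt=np.array([.436,.9,0]); ax=np.array([.5182,-.257,0])+.060*xt-.022*yt
for th in(.6,.75,.9,1.05):
    f=th-.45; e=lambda r,w,h: ax+[0,0,.08]-xt*(r*np.cos(f)-h*np.sin(f)*-1)*1+yt*w+np.array([0,0,-r*np.sin(f)+h*np.cos(f)])
    print(th,px(c,e(.088,.040,.004)),px(c,e(.088,.004,.004)),px(c,e(.048,.040,.004)))
b,t,l=blob(mask(sc,(20,130,60),(32,255,255),(120,150,190,215))); print(t,cv2.boxPoints(cv2.minAreaRect(np.argwhere(l)[:,::-1].astype(np.float32).reshape(-1,1,2))).tolist())
cv2.imwrite("pics/w9.png",np.vstack([cv2.resize(sc[150:210,120:180],(560,560),interpolation=cv2.INTER_CUBIC)])[:,:,::-1])
E
```

```text
[ 0.5182 -0.257   0.208 ] [-0.8695  0.2578  7.9763]
0.6 [172.7172 174.3325] [159.7858 168.3898] [161.6745 185.3579]
0.75 [173.2859 178.4597] [160.4821 172.541 ] [162.1362 187.5436]
0.9 [173.3147 182.9697] [160.6234 177.0629] [162.2864 189.9863]
1.05 [172.8175 187.7723] [160.2216 181.8653] [162.1269 192.6335]
[152 179  22  14 153] [[151.25863647460938, 183.60345458984375], [169.4827880859375, 175.79312133789062], [174.29312133789062, 187.01727294921875], [156.0689697265625, 194.82760620117188]]
```

View pics/w9.png

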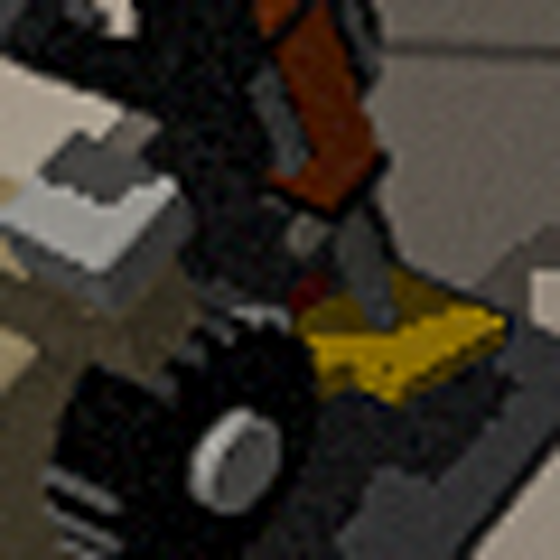

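The scene crop shows the tip on the paddle and the red mark beside it. The paddle's outer corner at pixel (174,184) gives a dial angle of about 0.94 rad, in the third notch and short of the stop, with a steady push of about 8 N.

```bash
python3 -c "
from rig import env
print(env.read_state()['contact_force']); print(env.finish_job())"
```

```text
[-0.6964245   0.10196089  7.35080577]
the job is handed in; nothing more can be done
None
```

The job is handed in at about 18 s of the 51 s. The probe touched the red contact and then the blue one at about 2.5–3 N each. It is now holding the paddle in the third notch (dial about 0.94 rad by camera) at about 8 N, with the probe still in the gripper; the verdict wasn't shown.

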